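# Clear the wetting plate and press the solvent flask into its sprung cradle

### The job

Use the scraper block to sweep all four loose solder chips off the white plate of the cleaning station into the catch trough at its end, without touching the chips with the gripper or the flask, and stand the scraper back on the bench. Then lift the round flask into the station's spring ring, upright, press it down until the ring is fully down, and finish while still gripping the flask and holding it pressed down. Leave everything else on the bench where it stands.

Things in the scene. Friction and masses are not known exactly. Their poses are not given: they have to be found in the camera images.
- station: Board-cleaning station fixed to the bench, 300 mm long along its y axis, turned somewhat. Origin: centre of its underside on the bench, z up. In a row along y: sprung ring cradle centred at y +90 mm (foot 112 mm across), white plate (y -85 to +30), catch trough (y -149 to -85). Its highest points are three thin guide pins, 46 mm from the ring's axis, 58 mm above the bench
- plate_top (a point): centre of the white plate's flat top face, 130 (x) x 115 (y) mm, 20 mm above the bench, no rim; axes as the station (trough towards -y, cradle towards +y)
- trough (a point): centre of the inner floor (3 mm above the bench) of the open aluminium catch trough right against the plate's -y end: outside 160 (x) x 64 (y) mm, walls 3 mm thick and 15 mm high (5 mm lower than the plate); axes as the station
- ring_seat (a point): centre of the top face of the sprung aluminium ring (104 mm across, hole 56 mm, 12 mm thick), 55 mm above the bench when up, 35 mm when fully down. The flask's ball settles in the hole by itself; the flask's foot then hangs 14 mm below this point (41 mm above the bench with the ring up, 21 mm with it fully down), in free space. z up
- ring (a joint): how far the ring is pressed down: 0 up, 0.020 m fully down on its stops. Spring: about 4 N on the ring before it moves, rising by 0.5 N per mm to about 14 N fully down (part of it given by the flask's weight); springs up again when let go
- chip0_center (a point): loose solder chip, a dark grey metal lump 16 x 12 x 8 mm, 12 g, lying flat on the white plate; its centre (4 mm above its underside)
- chip1_center (a point): loose solder chip, a dark grey metal lump 16 x 12 x 8 mm, 12 g, lying flat on the white plate; its centre (4 mm above its underside)
- chip2_center (a point): loose solder chip, a dark grey metal lump 16 x 12 x 8 mm, 12 g, lying flat on the white plate; its centre (4 mm above its underside)
- chip3_center (a point): loose solder chip, a dark grey metal lump 16 x 12 x 8 mm, 12 g, lying flat on the white plate; its centre (4 mm above its underside)
- scraper_center (a point): scraper block standing on the bench on its grey plastic sole: sole 110 (x) x 30 (y) x 16 (z) mm, on it a wooden grip 80 (x) x 24 (y) mm that reaches to 60 mm above the underside; about 160 g. This point is its centre, 30 mm above its underside; x along the block, z up
- flask_center (a point): round brown flask standing on the bench: ball-shaped body 72 mm across on a flat foot 40 mm across, neck 27 mm across, black cylindrical cap 34 mm across from 98 to 125 mm above the foot, fast, good to grip; 130 to 250 g. This point is on its axis half-way up, 62.5 mm above the underside of the foot; z up
- flask_ball (a point): centre of the flask's ball, 37 mm above the underside of the foot
- spool: solder spool, 60 mm across, 36 mm tall; bystander; origin at the centre of its underside
- pastejar: squat white jar, 52 mm across, 42 mm tall; bystander; origin at the centre of its underside
- bottle: straight-sided brown bottle, 56 mm across, 135 mm tall; bystander, not the round flask; origin at the centre of its underside
- can: plain can, 62 mm across, 140 mm tall; bystander; origin at the centre of its underside
- tin: flat flux tin, 44 mm across, 20 mm tall; bystander; origin at the centre of its underside
There are look-alikes about, which are no part of the job. Leave any blue or green look-alike of the part that bears flask_center alone.

How it is judged:
By the outcome, as a careful person would: the job done as asked, in the order asked, and still so for the second after the job is handed in, while the arm keeps its last pose, push and grip.
It also fails if it takes over 67 s, if anything falls off the work surface, if the arm or the gripper's body presses on something with over 40 N, if the wrist force passes 120 N, or if a joint passes its speed limit or range.

### The arm

A 6-joint arm with a two-finger parallel gripper is mounted at the origin on the work surface. World frame = base frame: x ahead of the robot, y to its left, z up, the work surface at z = 0. Lengths are in m, angles in rad, forces in N, time in s.
With the tool pointing down it reaches from about 0.3 to 0.875 m from the base axis. Payload 6.4 kg.
Tool frame: the origin (TCP) lies midway between the tips of the shut fingers; the grasp point (between the pads) lies 19 mm behind it; z points along the fingers, y is the line along which they close (so a half turn about z gives the same grasp; the last joint's range is limited). The gripper opens to 85 mm and grips with 20 to 120 N. Pads are 22 mm wide; open, the fingers measure 114 mm over their backs; the gripper's body (76 mm by 85 mm) begins 54 mm behind the grasp point. The pads swing forward as they close: fully open they stand 13 mm farther back than shut.
Start: joints at [-1.404, 0.181, 1.607, -0, 1.354, -0.206], TCP at [0.209, -0.536, 0.231] pointing down, gripper open.
Joint ranges: [-2.99, 2.99], [-0.89, 2.07], [0.3, 2.58], [-1.14, 4.28], [0, 2.63], [-3.12, 3.12]. Speed limits (rad/s): [2.57, 2.57, 3.01, 3.14, 3.14, 3.14].

### API

Orientations are given as a unit quaternion [w, x, y, z].
In Python, from bench import ctrl gives the robot as it stands.
- The arm moves only by the tool send_rows, never from a script. Its argument "motion" is a list of rows, each a list of 7 numbers: the turn, a rotation vector about the tool's x, y, z in degrees, then the shift along the tool's x, y, z in mm, then the closure, from -1 (fully open) to 1 (shut). In form: [[rx, ry, rz, tx, ty, tz, grip], ...]. A call has exactly 10 rows; each row shifts and turns the commanded pose from where the row before left it, along the tool's axes as they then stand; what a row does not reach is not made up. A row lasts 1/10 s, in which the tool goes at most 50 mm and 8.59 degrees, less where a joint would pass 70% of its speed; a pose out of reach is approached as far as the arm can. A call is refused whole if a number of a shift passes 50 or a number of a turn 8.59, either way. A call with a gripper value outside its range is refused whole. The fingers move at their own pace and stop on an object; the grip force is fixed at half the most. Time passes only in rows, so rows that do not move let the fingers close, or fill a call up. It gives the time, the measured TCP pose, the force, the opening and the grip force at its end, in the units of the state.
- ctrl.get_obs(): the state, without advancing time (a new reading comes with each control period).
- ctrl.camera(name): name is "side" or "top" or "wrist"; returns a dict with "color" (400x640x3 uint8, red, green, blue), "z_map" (400x640 float32, m along the optical axis (not along the pixel's ray), 0 where there is no reading), "mtx" (3x3 intrinsics, pixels), "k1" (the pictures are not rectified: a ray, as slopes to the right and down, at radius r is drawn at 1 + k1 r^2 times it, then the intrinsics apply), "extrinsics" (4x4, takes a point from camera to world coordinates); the wrist camera has in their place "hand_eye" (4x4, takes a point from camera to tool coordinates, whose origin is the TCP and whose axes are the flange's). Camera axes: x right, y down, z forward; pixel columns grow to the right and rows downward; lengths in m; the calibration is good to about 2 mm. A picture is of the moment at which its call begins: read the wrist's pose just before it.
- ctrl.hand_in(): hands the job in; it is judged then, once.
The state is a dict: "time_s": time; "q": joint angles; "dq": joint speeds; "joint_efforts": joint torques, N m; "eef_pos": TCP position; "eef_rot": TCP orientation; "wrist_force": force on the tool from outside, world axes, zero at the start; "torque": the same for the moment, N m; "opening": opening from 0.0 (shut) to 1.0 (fully open); "grasp_force": force on a finger pad.
Only numpy, scipy, OpenCV 4.12 (cv2) and the standard library are available. Lean on these libraries where they do the work, as an engineer would, in place of code of your own. Each camera call takes 0.05 s, during which the arm holds its last target. There are 200 camera calls.

## Working session

There is one attempt and no reset: what is moved stays moved. The work goes in short steps, Python scripts to look and compute and a tool call to move; the robot and the scene stay as the last step left them, time stands still between calls to the robot, and variables do not carry over. Pictures are saved under pics/ and viewed, at most 12 in all, crops included, and the job is handed in when it is done.

Besides the shell and the picture viewer there is one more tool, called after "Request:" as a command line: name --pt "numbers of a row" for each row, then --argument value for the rest. send_rows: Moves the arm, as the interface text tells. Its arguments: {"type":"object","properties":{"motion":{"type":"array","items":{"type":"array","items":{"type":"number"}}}},"required":["motion"]}

```bash
ls; mkdir -p pics; cat > h.py <<'E'
import numpy as np, cv2
from bench import ctrl
from scipy.spatial.transform import Rotation as R
def T_obs(o):
    T=np.eye(4);q=o["eef_rot"];T[:3,:3]=R.from_quat([q[1],q[2],q[3],q[0]]).as_matrix();T[:3,3]=o["eef_pos"];return T
def grab(n):
    o=ctrl.get_obs();c=ctrl.camera(n)
    c["T"]=T_obs(o)@c["hand_eye"] if n=="wrist" else np.array(c["extrinsics"]);return c
def save(c,f,box=None,s=1):
    im=cv2.cvtColor(c["color"],cv2.COLOR_RGB2BGR)
    if box: im=im[box[1]:box[3],box[0]:box[2]]
    cv2.imwrite("pics/"+f,cv2.resize(im,None,fx=s,fy=s,interpolation=cv2.INTER_CUBIC))
def rays(c,uv):
    uv=np.atleast_2d(np.array(uv,float)).reshape(-1,1,2)
    n=cv2.undistortPoints(uv,np.array(c["mtx"]),np.array([c["k1"],0,0,0.])).reshape(-1,2)
    return np.c_[n,np.ones(len(n))]
def onplane(c,uv,z):
    d=rays(c,uv)@c["T"][:3,:3].T;o=c["T"][:3,3]
    return o+d*((z-o[2])/d[:,2])[:,None]
def depthpts(c,uv):
    uv=np.atleast_2d(np.array(uv)).astype(int);z=c["z_map"][uv[:,1],uv[:,0]]
    return (rays(c,uv)*z[:,None])@c["T"][:3,:3].T+c["T"][:3,3]
E
python3 - <<'E'
from h import *
for n in["top","side"]:
    c=grab(n);save(c,n+"0.png");print(n,np.round(c["T"],3).tolist(),np.array(c["mtx"]).tolist(),c["k1"])
o=ctrl.get_obs();print(o)
E
```

```text
pics
top [[-0.007, -0.993, 0.114, 0.323], [-1.0, 0.007, 0.0, -0.059], [-0.001, -0.114, -0.994, 1.217], [0.0, 0.0, 0.0, 1.0]] [[479.02095560898164, 0.0, 318.32024585369044], [0.0, 479.02095560898164, 199.13148083383592], [0.0, 0.0, 1.0]] -0.005494223827345813
side [[-0.936, -0.217, 0.276, 0.063], [-0.351, 0.553, -0.756, 1.069], [0.011, -0.805, -0.593, 0.959], [0.0, 0.0, 0.0, 1.0]] [[475.6824652253862, 0.0, 316.39044126682387], [0.0, 475.6824652253862, 210.87735497111726], [0.0, 0.0, 1.0]] 0.016893795265157545
{'time_s': 0.1, 'q': array([-1.40432295e+00,  1.81442915e-01,  1.60791815e+00,  1.23981350e-05,
        1.35381350e+00, -2.06287152e-01]), 'dq': array([-6.27838303e-05, -6.10116688e-04, -1.95415672e-03,  8.10327952e-04,
       -5.83036813e-04,  2.33610370e-04]), 'joint_efforts': array([ 7.37656374e-04, -4.45877230e+01, -3.52239311e+01, -1.96817537e-04,
        4.13246293e-03,  3.11053498e-05]), 'eef_pos': array([ 0.2093497 , -0.53499505,  0.23048275]), 'eef_rot': array([-7.90679823e-04,  9.82681360e-01,  1.85301698e-01,  2.17959023e-05]), 'wrist_force': array([-0.60799018,  0.04694173, -0.87556856]), 'torque': array([-0.08626471,  0.00607736, -0.02052608]), 'grasp_force': 0.0, 'opening': 0.9965272398383027}
```

View pics/top0.png

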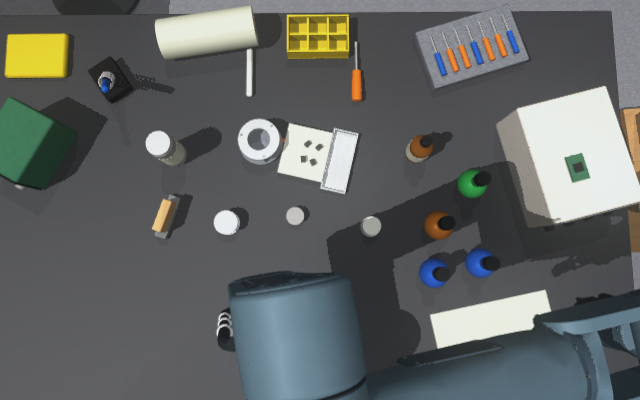

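View pics/side0.png

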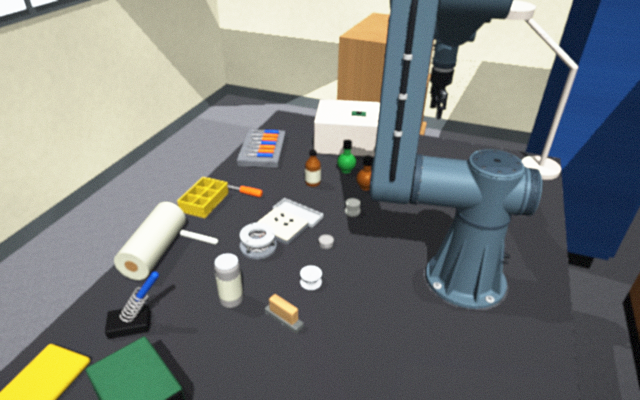

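The flask could be confused with several things in the top view. These are the brown straight bottle with a label (420,147), the green one (471,184), the blue ones (433,272) and (480,262), and the round brown-orange flask (438,224). I choose (438,224). The scraper is at (165,216), the ring at (260,140), the plate with its four chips at (306,153) and the trough at (340,161).

```bash
python3 - <<'E'
from h import *
c=grab("top")
save(c,"topA.png",(130,110,500,300),2.1)
hsv=cv2.cvtColor(c["color"],cv2.COLOR_RGB2HSV)
P=np.c_[[a.ravel() for a in np.meshgrid(np.arange(640),np.arange(400))]].T
X=depthpts(c,P).reshape(400,640,3)
def cc(m,box,amin=8):
    M=np.zeros((400,640),np.uint8);x0,y0,x1,y1=box;M[y0:y1,x0:x1]=m[y0:y1,x0:x1]
    n,l,s,ce=cv2.connectedComponentsWithStats(M)
    return [(l==i,s[i],ce[i]) for i in range(1,n) if s[i,4]>=amin]
H,S,V=[hsv[...,i].astype(int) for i in range(3)]
print("wood")
for m,s,ce in cc((H>8)&(H<25)&(S>80)&(V>120),(140,180,190,245)):
    (ctr,sz,a)=cv2.minAreaRect(np.argwhere(m)[:,::-1].astype(np.float32))
    b=cv2.boxPoints((ctr,sz,a));w=onplane(c,b,.06);print(s,ctr,sz,a,np.median(X[m],0),onplane(c,[ctr],.06),w.round(4).tolist())
print("white plate")
hi=X[...,2]
for m,s,ce in cc((V>200)&(S<40),(230,110,365,200),50):
    (ctr,sz,a)=cv2.minAreaRect(np.argwhere(m)[:,::-1].astype(np.float32))
    b=cv2.boxPoints((ctr,sz,a));print(s,np.median(X[m],0),onplane(c,b,.02).round(4).tolist())
print("chips")
for m,s,ce in cc((V<110),(285,128,330,178),5): 
    if s[4]<120: print(s,onplane(c,[ce],.028).round(4),np.median(X[m],0).round(3))
print("cylinders by height")
for lo,h_ in((.014,.03),(.03,.05),(.05,.08),(.1,.16)):
  for m,s,ce in cc((hi>lo)&(hi<h_),(140,110,500,290),40):
    t=np.median(X[m][:,2]);print(lo,s,ce.round(1),t.round(3),onplane(c,[ce],t).round(4))
E
```

```text
wood
[152 199  20  33 319] (161.26026916503906, 214.97262573242188) (9.597373962402344, 33.23968505859375) 20.556045532226562 [0.41978356 0.32241326 0.05928619] [[0.41976883 0.32204791 0.06      ]] [[0.3863, 0.346, 0.06], [0.4618, 0.3201, 0.06], [0.4534, 0.2979, 0.06], [0.378, 0.324, 0.06]]
white plate
[238 119  41  41 876] [0.60524722 0.08838933 0.05451585] [[0.6165, 0.1655, 0.02], [0.6908, 0.0933, 0.02], [0.6167, 0.0213, 0.02], [0.5434, 0.0935, 0.02]]
[ 278  124   56   66 2030] [ 0.57860588 -0.02575174  0.01967233] [[0.5157, 0.048, 0.02], [0.6572, 0.0168, 0.02], [0.6249, -0.1184, 0.02], [0.4843, -0.0856, 0.02]]
[ 325  132   33   61 1218] [ 0.55910194 -0.11730427  0.00284911] [[0.4877, -0.0718, 0.02], [0.6396, -0.1073, 0.02], [0.6268, -0.1606, 0.02], [0.4752, -0.1244, 0.02]]
chips
[285 128   2  11  18] [[0.6311 0.0236 0.028 ]] [ 0.64   0.026 -0.   ]
[315 128  15   4  32] [[ 0.6393 -0.0741  0.028 ]] [ 0.647 -0.075 -0.   ]
[305 141   6   6  20] [[ 0.6017 -0.0319  0.028 ]] [ 0.603 -0.031  0.027]
[316 145   6   5  19] [[ 0.5929 -0.0607  0.028 ]] [ 0.593 -0.061  0.028]
[301 156   5   6  
[... 1516 characters left out ...]
.2] 0.059 [[0.4193 0.3205 0.0591]]
0.05 [426 211  28  28 388] [437.1 225.6] 0.062 [[ 0.3895 -0.3449  0.0615]]
0.05 [468 250  26  28 417] [479.1 262.8] 0.062 [[ 0.2998 -0.4423  0.0618]]
0.05 [421 259  27  29 402] [432.  272.8] 0.061 [[ 0.2769 -0.329   0.0612]]
0.1 [146 131  31  29 668] [160.5 145. ] 0.138 [[0.5746 0.3028 0.1384]]
0.1 [416 136  17  17 190] [424.1 143.2] 0.132 [[ 0.5761 -0.3043  0.1318]]
0.1 [474 171  18  16 216] [482.4 178.9] 0.124 [[ 0.493  -0.438   0.1239]]
0.1 [438 216  18  15 209] [446.9 223.1] 0.124 [[ 0.3914 -0.352   0.1241]]
0.1 [482 257  18  15 219] [491.  263.6] 0.124 [[ 0.2991 -0.4486  0.1242]]
0.1 [433 267  18  15 210] [441.7 274.1] 0.124 [[ 0.2765 -0.3361  0.1243]]
```

View pics/topA.png

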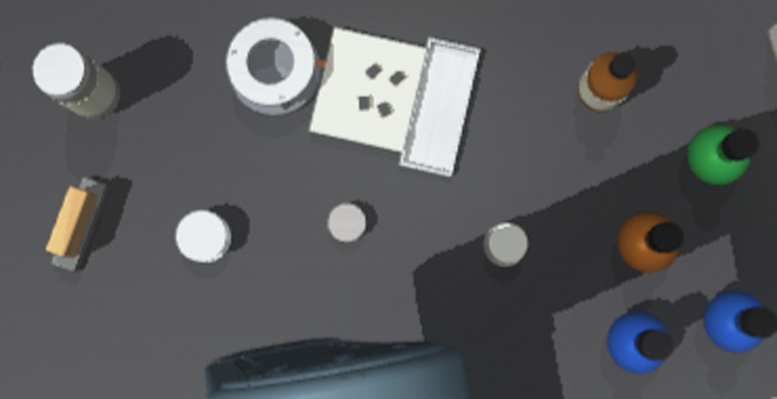

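The crop confirms the choice: the orange-brown round flask is at crop (648,242) with its cap at (665,237). The scraper is at (75,222), the ring at (272,65), the plate with four chips at about (380,90), and the trough at (440,105). Heights and sizes fit, so I'm moving above the scraper.

Request:
send_rows --pt "0 0 8.08 0 0 0 -1" --pt "0 0 8.08 0 0 0 -1" --pt "0 0 8.08 0 0 0 -1" --pt "0 0 8.08 0 0 0 -1" --pt "0 0 8.08 0 0 0 -1" --pt "0 0 0 28.4 -9.8 0 -1" --pt "0 0 0 28.4 -9.8 0 -1" --pt "0 0 0 28.4 -9.8 0 -1" --pt "0 0 0 28.4 -9.8 0 -1" --pt "0 0 0 28.4 -9.8 0 -1"

```text
time_s: 1.15
eef_pos: [0.3608, -0.5352, 0.2308]
eef_rot: [-0.0, 0.986, -0.165, -0.0]
wrist_force: [1.2, -0.8, 0.2]
opening: 0.999
grasp_force: 0.0
```

Request:
send_rows --pt "0 0 0 -11 -41.4 0 -1" --pt "0 0 0 -11 -41.4 0 -1" --pt "0 0 0 -11 -41.4 0 -1" --pt "0 0 0 -11 -41.4 0 -1" --pt "0 0 0 -11 -41.4 0 -1" --pt "0 0 0 -11 -41.4 0 -1" --pt "0 0 0 -11 -41.4 0 -1" --pt "0 0 0 -11 -41.4 0 -1" --pt "0 0 0 -11 -41.4 0 -1" --pt "0 0 0 -11 -41.4 0 -1"

```text
time_s: 2.15
eef_pos: [0.3904, -0.1066, 0.2312]
eef_rot: [-0.0, 0.986, -0.166, 0.0]
wrist_force: [0.3, 1.2, -0.2]
opening: 1.004
grasp_force: 0.0
```

Request:
send_rows --pt "0 0 0 -11 -41.4 0 -1" --pt "0 0 0 -11 -41.4 0 -1" --pt "0 0 0 -11 -41.4 0 -1" --pt "0 0 0 -11 -41.4 0 -1" --pt "0 0 0 -11 -41.4 0 -1" --pt "0 0 0 -11 -41.4 0 -1" --pt "0 0 0 -11 -41.4 0 -1" --pt "0 0 0 -11 -41.4 0 -1" --pt "0 0 0 -11 -41.4 0 -1" --pt "0 0 0 0 0 0 -1"

```text
time_s: 3.15
eef_pos: [0.4181, 0.2804, 0.231]
eef_rot: [-0.001, 0.987, -0.163, -0.0]
wrist_force: [0.6, 0.2, 0.3]
opening: 1.001
grasp_force: 0.0
```

```bash
cat >> h.py <<'E'
def go(x,y,z,yaw):
    "delta to target: (rz deg), then mm in tool axes after the turn"
    o=ctrl.get_obs();T=T_obs(o);y0=np.degrees(np.arctan2(T[1,0],T[0,0]))
    a=np.radians(yaw);d=np.array([x,y,z])-o["eef_pos"]
    print("t",o["time_s"],"pos",o["eef_pos"].round(4),"yaw",y0.round(2),"tilt",T[:3,2].round(4),"q",o["q"].round(2),"F",o["wrist_force"].round(1),"open",round(o["opening"],3),"gf",round(o["grasp_force"],1))
    print(" -> rz",round(-((yaw-y0+180)%360-180),2),"t(mm)",(1000*np.array([d[0]*np.cos(a)+d[1]*np.sin(a),d[0]*np.sin(a)-d[1]*np.cos(a),-d[2]])).round(1))
E
python3 - <<'E'
from h import *
go(.4198,.322,.024,-19)
c=grab("wrist");save(c,"w1.png")
hsv=cv2.cvtColor(c["color"],cv2.COLOR_RGB2HSV)
m=((hsv[...,0]>8)&(hsv[...,0]<25)&(hsv[...,1]>80)&(hsv[...,2]>120)).astype(np.uint8)
n,l,s,ce=cv2.connectedComponentsWithStats(m)
i=1+np.argmax(s[1:,4]);uv=np.argwhere(l==i)[:,::-1]
p=depthpts(c,uv);k=(p[:,2]>.053)&(p[:,2]<.067);print(s[i],k.sum(),np.median(p[k,2]))
r=cv2.minAreaRect(uv[k].astype(np.float32));w=onplane(c,cv2.boxPoints(r),.06);print(w.round(4).tolist(),onplane(c,[r[0]],.06))
E
```

```text
t 3.15 pos [0.4181 0.2804 0.231 ] yaw -18.76 tilt [-4.0e-04  1.5e-03 -1.0e+00] q [0.35 0.02 1.78 0.   1.34 2.25] F [0.6 0.2 0.3] open 1.001 gf 0.0
 -> rz 0.24 t(mm) [-11.9 -39.9 207. ]
[271 148  26  72 375] 195 0.05850972900128282
[[0.4627, 0.3209, 0.06], [0.4622, 0.2987, 0.06], [0.3834, 0.3015, 0.06], [0.3834, 0.3252, 0.06]] [[0.42413977 0.31148568 0.06      ]]
```

View pics/w1.png

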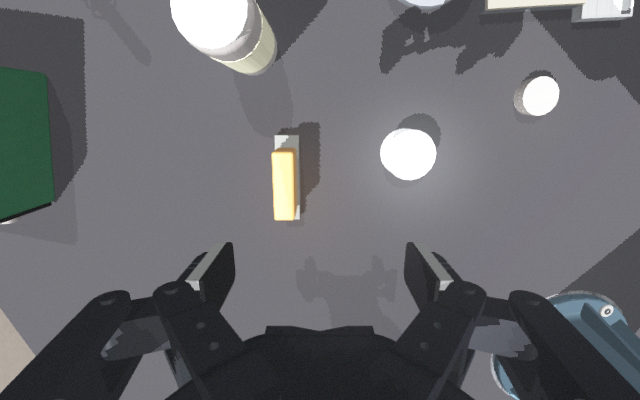

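The wrist view shows the scraper at (286,180), parallel to the tool's x axis as planned. It is left of the fingers, and the can is at (220,25). The wood is overexposed, so my mask was partial. I'll redo it by height and check hand_eye.

```bash
python3 - <<'E'
from h import *
c=grab("wrist");o=ctrl.get_obs();print(np.round(c["hand_eye"],4).tolist(),o["eef_pos"],o["eef_rot"])
b=np.array([[u,v] for v in range(125,230) for u in range(262,312)])
p=depthpts(c,b)
for lo,hi,z in((.053,.067,.06),(.01,.022,.016)):
    k=(p[:,2]>lo)&(p[:,2]<hi);r=cv2.minAreaRect(b[k].astype(np.float32))
    print(k.sum(),r,np.median(p[k],0),onplane(c,cv2.boxPoints(r),z).round(4).tolist(),onplane(c,[r[0]],z))
# known: pastejar/spool top at px 408,154
for uv in([408,154],[538,96]): print(depthpts(c,[uv]))
E
```

```text
[[0.0001, -0.9621, -0.2725, 0.0685], [1.0, 0.0004, -0.0009, -0.0006], [0.0009, -0.2725, 0.9621, -0.1429], [0.0, 0.0, 0.0, 1.0]] [0.41806491 0.27690593 0.23071111] [ 4.59162805e-04  9.86437423e-01 -1.64136307e-01 -5.22670479e-04]
1466 ((281.32183837890625, 185.01614379882812), (68.45677947998047, 21.92235565185547), 88.63607025146484) [0.4249334  0.32152826 0.05996705] [[0.464, 0.3202, 0.06], [0.4568, 0.2975, 0.06], [0.3822, 0.3231, 0.06], [0.3897, 0.3474, 0.06]] [[0.42437052 0.32160237 0.06      ]]
567 ((285.1841735839844, 176.9967803955078), (84.40806579589844, 24.92599105834961), 88.99491119384766) [0.46015379 0.30953613 0.01606825] [[0.4785, 0.3192, 0.016], [0.4692, 0.2903, 0.016], [0.3657, 0.3258, 0.016], [0.3757, 0.3572, 0.016]] [[0.42431636 0.32234891 0.016     ]]
[[0.40714984 0.17259158 0.03623895]]
[[0.48316708 0.2567363  0.37355078]]
```

Request:
send_rows --pt "0 0 0 -5.2 -22 0 -1" --pt "0 0 0 -5.2 -22 0 -1" --pt "0 0 0 0 0 35 -1" --pt "0 0 0 0 0 35 -1" --pt "0 0 0 0 0 35 -1" --pt "0 0 0 0 0 35 -1" --pt "0 0 0 0 0 30 -1" --pt "0 0 0 0 0 20 -1" --pt "0 0 0 0 0 16.5 -1" --pt "0 0 0 0 0 0 -1"

```text
time_s: 4.25
eef_pos: [0.4216, 0.3189, 0.0225]
eef_rot: [0.002, 0.986, -0.166, -0.002]
wrist_force: [-0.4, -0.9, 0.5]
opening: 1.0
grasp_force: 0.0
```

Request:
send_rows --pt "0 0 0 0 0 0 1" --pt "0 0 0 0 0 0 1" --pt "0 0 0 0 0 0 1" --pt "0 0 0 0 0 0 1" --pt "0 0 0 0 0 0 1" --pt "0 0 0 0 0 0 1" --pt "0 0 0 0 0 0 1" --pt "0 0 0 0 0 0 1" --pt "0 0 0 0 0 0 1" --pt "0 0 0 0 0 0 1"

```text
time_s: 5.25
eef_pos: [0.4239, 0.3216, 0.0258]
eef_rot: [-0.0, 0.986, -0.165, 0.001]
wrist_force: [0.3, -1.4, 6.0]
opening: 0.274
grasp_force: 59.7
```

```bash
python3 - <<'E'
from h import *
go(.4225,.322,.024,-19)
E
```

```text
t 5.25 pos [0.4239 0.3216 0.0258] yaw -19.03 tilt [ 1.5e-03  6.0e-04 -1.0e+00] q [ 0.43  0.37  1.85 -0.    0.93  2.33] F [ 0.3 -1.4  6. ] open 0.274 gf 59.7
 -> rz -0.03 t(mm) [-1.5  0.1  1.8]
```

Request:
send_rows --pt "0 0 0 0 0 -10 1" --pt "0 0 0 0 0 -25 1" --pt "0 0 0 0 0 -30 1" --pt "0 0 0 0 0 -25 1" --pt "0 0 0 0 0 -10 1" --pt "0 0 -6.2 0 0 0 1" --pt "0 0 0 10 11.8 0 1" --pt "0 0 0 18 21 0 1" --pt "0 0 0 20 23 0 1" --pt "0 0 0 20 23 0 1"

```text
time_s: 6.25
eef_pos: [0.4718, 0.2275, 0.1238]
eef_rot: [0.0, 0.994, -0.113, -0.001]
wrist_force: [0.0, -0.4, -2.1]
opening: 0.269
grasp_force: 59.1
```

Request:
send_rows --pt "0 0 0 20 23 0 1" --pt "0 0 0 20 23 0 1" --pt "0 0 0 20 23 0 1" --pt "0 0 0 20 23 0 1" --pt "0 0 0 20 23 0 1" --pt "0 0 0 20 23 0 1" --pt "0 0 0 20 23 0 1" --pt "0 0 0 15 18 0 1" --pt "0 0 0 8 10 0 1" --pt "0 0 0 0 0 0 1"

```text
time_s: 7.25
eef_pos: [0.5888, 0.0069, 0.1239]
eef_rot: [0.0, 0.994, -0.114, -0.001]
wrist_force: [0.3, 0.5, -2.2]
opening: 0.273
grasp_force: 59.2
```

```bash
python3 - <<'E'
from h import *
go(.5886,.0096,.0452,-12.8)
c=grab("top");save(c,"t2.png",(220,100,400,230),3)
c=grab("wrist");save(c,"w2.png")
E
```

```text
t 7.25 pos [0.5888 0.0069 0.1239] yaw -13.04 tilt [-0.0012 -0.     -1.    ] q [-0.19  0.33  1.66 -0.    1.16  1.61] F [ 0.3  0.5 -2.2] open 0.273 gf 59.2
 -> rz -0.24 t(mm) [-0.8 -2.5 78.7]
```

View pics/w2.png

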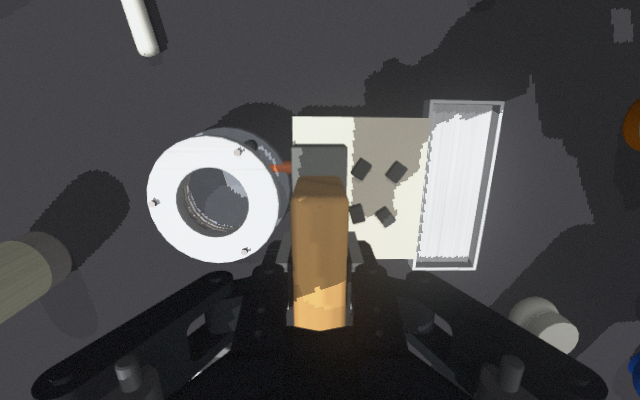

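The wrist view shows the scraper hanging over the plate's cradle end, with its sole from u 292 to 347. The chips are at (361,169), (397,172), (358,213) and (386,216), all ahead of the sole. The trough is at (460,185) and the ring at (218,198). I'll convert these to positions.

```bash
python3 - <<'E'
from h import *
c=grab("wrist")
P=np.c_[[a.ravel() for a in np.meshgrid(np.arange(640),np.arange(400))]].T
X=depthpts(c,P).reshape(400,640,3);z=X[...,2]
m=np.zeros((400,640),bool);m[120:270,140:290]=1;m&=(z>.05)&(z<.0575)
(u,r)=cv2.minEnclosingCircle(np.argwhere(m)[:,::-1].astype(np.float32));print("ring",m.sum(),onplane(c,[u],.055),r)
a=np.radians(-12.8);ex=np.array([np.cos(a),np.sin(a)]);ey=np.array([-np.sin(a),np.cos(a)])
print("plate corners far",onplane(c,[[292,117],[430,119]],.02).round(4).tolist())
print("trough corners",onplane(c,[[430,100],[503,102],[474,269]],.015).round(4).tolist())
ring=onplane(c,[u],.055)[0,:2];C=ring-.1175*ey;print("C",C)
loc=lambda p:np.c_[(p[:,:2]-C)@ex,(p[:,:2]-C)@ey]*1e3
print("chips local",loc(onplane(c,[[361,169],[397,172],[358,213],[386,216]],.028)).round(1).tolist())
print("plate local",loc(onplane(c,[[292,117],[430,119]],.02)).round(1).tolist(),"trough",loc(onplane(c,[[430,100],[503,102],[474,269]],.015)).round(1).tolist())
tp=ctrl.get_obs()["eef_pos"];print("tcp local",loc(np.array([tp])))
# sole of held scraper
s=np.zeros((400,640),bool);s[140:200,285:352]=1;s&=(z>.08)&(z<.125)
b=np.argwhere(s)[:,::-1];print("sole z",np.percentile(z[s],[5,50,95]).round(4))
pl=X[s];f=np.polyfit(range(2),[0,0],1)
A=np.c_[pl[:,:2]-pl[:,:2].mean(0),np.ones(len(pl))];print("slopes",np.linalg.lstsq(A,pl[:,2],rcond=None)[0])
q=loc(pl);print("sole y range",np.percentile(q[:,1],[1,99]),"x max",np.percentile(q[:,0],99))
E
```

```text
ring 9604 [[0.6129071 0.0875669 0.055    ]] 68.25521087646484
plate corners far [[0.658, 0.0171, 0.02], [0.6311, -0.0947, 0.02]]
trough corners [[0.646, -0.0985, 0.015], [0.6312, -0.1596, 0.015], [0.4773, -0.1225, 0.015]]
C [ 0.58687515 -0.02701314]
chips local [[17.3, 1.2], [14.7, -29.4], [-21.8, 2.3], [-24.7, -22.5]]
plate local [[59.5, 58.8], [58.1, -56.2]] trough [[73.5, -56.6], [72.6, -119.5], [-85.7, -117.4]]
tcp local [[-7.00545642 36.00328808]]
sole z [0.1112 0.1144 0.1195]
slopes [-0.17860015  0.04034288  0.11441922]
sole y range [21.45857625 50.89660979] x max 45.83811732729217
```

```bash
python3 - <<'E'
from h import *
c=grab("wrist")
def fit(u0,u1,v0,v1):
    b=np.array([[u,v] for v in range(v0,v1) for u in range(u0,u1)]);p=depthpts(c,b)
    A=np.c_[p[:,:2]-p[:,:2].mean(0),np.ones(len(p))];s=np.linalg.lstsq(A,p[:,2],rcond=None)[0];r=p[:,2]-A@s
    print(p.mean(0).round(4),s.round(4),r.std().round(5),np.ptp(p[:,:2],0).round(3))
fit(305,340,150,170);fit(305,340,188,225)
fit(305,335,230,260);fit(305,335,265,295);fit(305,335,300,315)
fit(300,345,120,138)
E
```

```text
[ 0.6322 -0.0012  0.1152] [ 1.2728 -0.2597  0.1152] 0.00893 [0.03 0.02]
[0.6204 0.0018 0.157 ] [0.0743 0.0118 0.157 ] 0.00638 [0.044 0.017]
[0.6049 0.0064 0.1588] [ 0.3412 -0.0767  0.1588] 0.00334 [0.058 0.019]
[0.5892 0.01   0.1593] [ 0.9185 -0.2131  0.1593] 0.00515 [0.075 0.023]
[0.5754 0.0131 0.1588] [ 0.0181 -0.0016  0.1588] 0.00053 [0.011 0.014]
[ 0.6434 -0.0045  0.0227] [ 1.4753 -0.2914  0.0227] 0.0235 [0.023 0.039]
```

Request:
send_rows --pt "0 0 0 0 0 15 1" --pt "0 0 0 0 0 20 1" --pt "0 0 0 0 0 15 1" --pt "0 0 0 0 0 10 1" --pt "0 0 0 0 0 7 1" --pt "0 0 0 0 0 4 1" --pt "0 0 0 0 0 3 1" --pt "0 0 0 0 0 2 1" --pt "0 0 0 0 0 0 1" --pt "0 0 0 0 0 0 1"

```text
time_s: 8.45
eef_pos: [0.5893, 0.0087, 0.0492]
eef_rot: [0.0, 0.994, -0.112, 0.0]
wrist_force: [0.5, -0.4, -2.2]
opening: 0.27
grasp_force: 59.2
```

```bash
python3 - <<'E'
from h import *
go(.5886,.0096,.0458,-13.2)
c=grab("side");save(c,"s2.png",(230,180,340,260),7)
E
```

```text
t 8.45 pos [0.5893 0.0087 0.0492] yaw -12.84 tilt [ 8.e-04 -1.e-04 -1.e+00] q [-0.19  0.43  1.69  0.    1.02  1.61] F [ 0.5 -0.4 -2.2] open 0.27 gf 59.2
 -> rz 0.36 t(mm) [-0.9 -0.7  3.4]
```

View pics/s2.png

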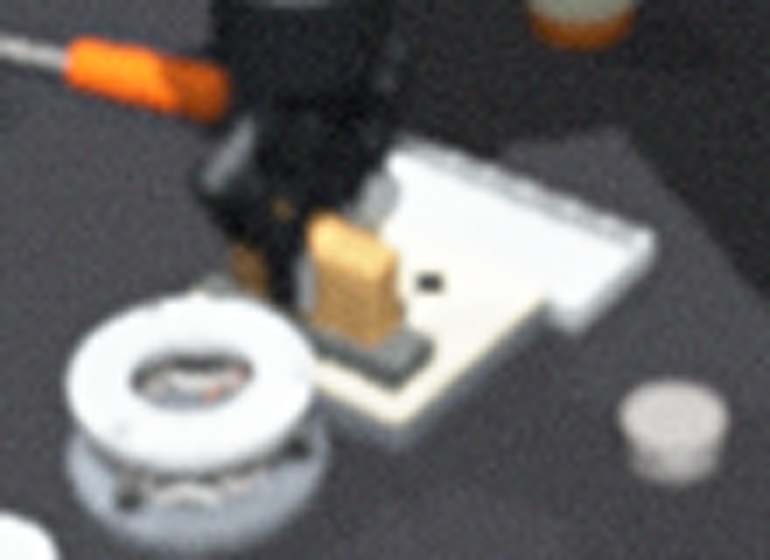

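The side crop shows the block level just above the plate at crop (370,330), clear of the ring, with one chip visible at (430,283). Lowering to the last millimetre.

Request:
send_rows --pt "0 0 0.3 0 0 1 1" --pt "0 0 0 0 0 1 1" --pt "0 0 0 0 0 0.5 1" --pt "0 0 0 0 0 0.5 1" --pt "0 0 0 0 0 0 1" --pt "0 0 0 0 0 0 1" --pt "0 0 0 0 0 0 1" --pt "0 0 0 0 0 0 1" --pt "0 0 0 0 0 0 1" --pt "0 0 0 0 0 0 1"

```text
time_s: 9.5
eef_pos: [0.5889, 0.0088, 0.0458]
eef_rot: [0.0, 0.993, -0.114, -0.0]
wrist_force: [0.0, 0.4, -0.3]
opening: 0.275
grasp_force: 59.3
```

Request:
send_rows --pt "0 0 0 0 4 0 1" --pt "0 0 0 0 7 0 1" --pt "0 0 0 0 7 0 1" --pt "0 0 0 0 7 0 1" --pt "0 0 0 0 7 0 1" --pt "0 0 0 0 7 0 1" --pt "0 0 0 0 7 0 1" --pt "0 0 0 0 7 0 1" --pt "0 0 0 0 7 0 1" --pt "0 0 0 0 7 0 1"

```text
time_s: 10.5
eef_pos: [0.5735, -0.057, 0.0458]
eef_rot: [0.0, 0.993, -0.114, -0.0]
wrist_force: [0.9, -0.1, -1.7]
opening: 0.277
grasp_force: 59.4
```

Request:
send_rows --pt "0 0 0 0 7 0 1" --pt "0 0 0 0 7 0 1" --pt "0 0 0 0 7 0 1" --pt "0 0 0 0 7 0 1" --pt "0 0 0 0 6 0 1" --pt "0 0 0 0 0 0 1" --pt "0 0 0 0 0 -6 1" --pt "0 0 0 0 -20 -14 1" --pt "0 0 0 0 -30 -30 1" --pt "0 0 0 0 -30 -30 1"

```text
time_s: 11.5
eef_pos: [0.5837, -0.0107, 0.1264]
eef_rot: [-0.0, 0.993, -0.115, -0.001]
wrist_force: [0.7, -0.2, -1.6]
opening: 0.272
grasp_force: 59.4
```

```bash
python3 - <<'E'
from h import *
go(.4225,.322,.125,-19)
c=grab("wrist");save(c,"w3.png")
E
```

```text
t 11.5 pos [ 0.5837 -0.0107  0.1264] yaw -13.19 tilt [-1.5e-03  5.0e-04 -1.0e+00] q [-0.22  0.31  1.67  0.    1.16  1.58] F [ 0.7 -0.2 -1.6] open 0.272 gf 59.4
 -> rz 5.81 t(mm) [-260.7 -262.1    1.4]
```

View pics/w3.png

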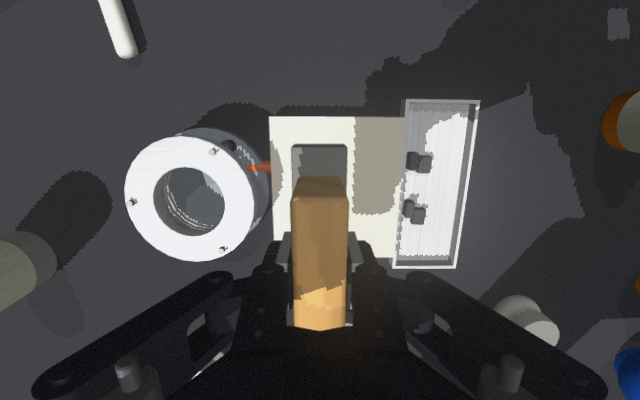

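All four chips have left the plate and are in the trough, at (412,160), (425,163), (408,208) and (418,215). I'll check that none is perched on the near wall.

```bash
python3 - <<'E'
from h import *
c=grab("wrist");g=c["color"].max(2)
save(c,"w3c.png",(385,130,450,235),5)
for v in (154,160,166,206,212,218):
    b=[[u,v] for u in range(398,436,2)];p=depthpts(c,b)
    print(v,[(u[0],int(g[v,u[0]]),round(z*1e3)) for u,z in zip(b,p[:,2])])
E
```

```text
154 [(398, 162, 20), (400, 160, 21), (402, 161, 19), (404, 158, 21), (406, 161, 20), (408, 156, 15), (410, 157, 5), (412, 158, 3), (414, 154, 4), (416, 160, 4), (418, 158, 3), (420, 150, 3), (422, 157, 4), (424, 205, 3), (426, 236, 3), (428, 233, 3), (430, 223, 3), (432, 233, 4), (434, 238, 4)]
160 [(398, 163, 20), (400, 160, 20), (402, 161, 20), (404, 159, 20), (406, 156, 16), (408, 158, 4), (410, 76, 7), (412, 61, 12), (414, 76, 15), (416, 77, 16), (418, 78, 15), (420, 76, 16), (422, 75, 10), (424, 82, 10), (426, 77, 10), (428, 80, 9), (430, 81, 10), (432, 89, 10), (434, 146, 3)]
166 [(398, 162, 20), (400, 160, 21), (402, 160, 21), (404, 161, 21), (406, 153, 14), (408, 157, 2), (410, 62, 10), (412, 65, 15), (414, 77, 14), (416, 89, 16), (418, 103, 16), (420, 83, 15), (422, 95, 11), (424, 99, 11), (426, 102, 12), (428, 101, 12), (430, 101, 11), (432, 98, 12), (434, 222, 3)]
206 [(398, 237, 21), (400, 238, 20), (402, 206, 15), (404, 192, 3), (406, 123, 5), (408, 76, 11), (410, 88, 15), (412, 101, 15), (414, 103, 14), (416, 100, 15), (418, 148, 4), (420, 180, 3), (422, 181, 2), (424, 234, 2), (426, 176, 3), (428, 235, 4), (430, 235, 3), (432, 231, 2), (434, 233, 3)]
212 [(398, 238, 20), (400, 237, 20), (402, 184, 14), (404, 163, 2), (406, 79, 8), (408, 76, 13), (410, 102, 15), (412, 99, 15), (414, 107, 16), (416, 95, 15), (418, 96, 10), (420, 91, 12), (422, 94, 10), (424, 87, 11), (426, 85, 10), (428, 181, 3), (430, 234, 2), (432, 235, 3), (434, 233, 4)]
218 [(398, 237, 20), (400, 238, 20), (402, 176, 15), (404, 153, 3), (406, 187, 3), (408, 90, 16), (410, 105, 15), (412, 104, 16), (414, 104, 16), (416, 94, 11), (418, 103, 11), (420, 103, 11), (422, 104, 11), (424, 105, 11), (426, 104, 11), (428, 157, 3), (430, 231, 3), (432, 232, 4), (434, 233, 3)]
```

View pics/w3c.png

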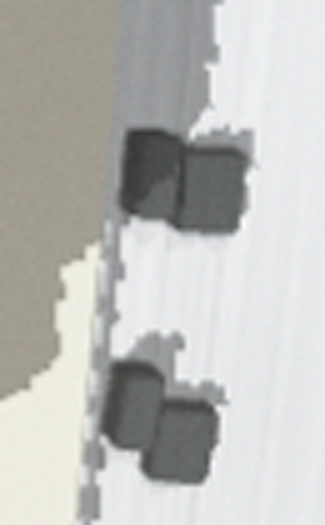

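The crop shows all four chips inside the trough: two at crop (180,180), two at (160,420). They stand on edge with tops at 11–16 mm. Returning the scraper to its old spot.

Request:
send_rows --pt "0 0 5.8 0 0 0 1" --pt "0 0 0 -10 -10 0 1" --pt "0 0 0 -20 -20 0 1" --pt "0 0 0 -24 -24 0 1" --pt "0 0 0 -24 -24 0 1" --pt "0 0 0 -24 -24 0 1" --pt "0 0 0 -24 -24 0 1" --pt "0 0 0 -24 -24 0 1" --pt "0 0 0 -24 -24 0 1" --pt "0 0 0 -24 -24 0 1"

```text
time_s: 12.6
eef_pos: [0.4592, 0.241, 0.1251]
eef_rot: [0.0, 0.987, -0.163, -0.001]
wrist_force: [0.1, -0.1, -2.3]
opening: 0.27
grasp_force: 59.5
```

Request:
send_rows --pt "0 0 0 -24 -24 0 1" --pt "0 0 0 -22 -24 0 1" --pt "0 0 0 -16.7 -16 0 1" --pt "0 0 0 0 0 20 1" --pt "0 0 0 0 0 30 1" --pt "0 0 0 0 0 25 1" --pt "0 0 0 0 0 12 1" --pt "0 0 0 0 0 7 1" --pt "0 0 0 0 0 4 1" --pt "0 0 0 0 0 0 1"

```text
time_s: 13.6
eef_pos: [0.4229, 0.3209, 0.0281]
eef_rot: [-0.0, 0.986, -0.164, 0.0]
wrist_force: [0.5, -0.3, -1.6]
opening: 0.271
grasp_force: 59.4
```

```bash
python3 - <<'E'
from h import *
go(.4225,.322,.0245,-19)
E
```

```text
t 13.6 pos [0.4229 0.3209 0.0281] yaw -18.93 tilt [ 4.e-04  2.e-04 -1.e+00] q [0.43 0.36 1.85 0.   0.93 2.33] F [ 0.5 -0.3 -1.6] open 0.271 gf 59.4
 -> rz 0.07 t(mm) [-0.7 -1.   3.6]
```

Request:
send_rows --pt "0 0 0 0 0 1.5 1" --pt "0 0 0 0 0 1 1" --pt "0 0 0 0 0 0 1" --pt "0 0 0 0 0 0 0" --pt "0 0 0 0 0 0 -1" --pt "0 0 0 0 0 0 -1" --pt "0 0 0 0 0 0 -1" --pt "0 0 0 0 0 0 -1" --pt "0 0 0 0 0 0 -1" --pt "0 0 0 0 0 0 -1"

```text
time_s: 14.6
eef_pos: [0.4226, 0.3208, 0.0253]
eef_rot: [0.0, 0.986, -0.165, -0.0]
wrist_force: [0.0, -0.1, -0.0]
opening: 0.998
grasp_force: 0.0
```

Request:
send_rows --pt "0 0 0 0 0 -15 -1" --pt "0 0 0 0 0 -30 -1" --pt "0 0 0 0 0 -40 -1" --pt "0 0 0 0 0 -40 -1" --pt "0 0 0 0 0 -40 -1" --pt "0 0 0 0 0 -40 -1" --pt "0 0 0 8 20 0 -1" --pt "0 0 0 11 38 0 -1" --pt "0 0 0 11 38 0 -1" --pt "0 0 0 11 38 0 -1"

```text
time_s: 15.6
eef_pos: [0.4176, 0.1796, 0.2315]
eef_rot: [-0.0, 0.986, -0.164, 0.001]
wrist_force: [0.9, 0.4, -0.6]
opening: 1.005
grasp_force: 0.0
```

Request:
send_rows --pt "0 0 0 11 38 0 -1" --pt "0 0 0 11 38 0 -1" --pt "0 0 0 11 38 0 -1" --pt "0 0 0 11 38 0 -1" --pt "0 0 0 11 38 0 -1" --pt "0 0 0 11 38 0 -1" --pt "0 0 0 11 38 0 -1" --pt "0 0 0 11 38 0 -1" --pt "0 0 0 11 38 0 -1" --pt "0 0 0 11 38 0 -1"

```text
time_s: 16.6
eef_pos: [0.3982, -0.2161, 0.2316]
eef_rot: [0.0, 0.986, -0.165, 0.001]
wrist_force: [1.2, -0.2, 0.0]
opening: 1.0
grasp_force: 0.0
```

Request:
send_rows --pt "0 0 0 11 38 0 -1" --pt "0 0 0 11 38 0 -1" --pt "0 0 0 11 38 0 -1" --pt "0 0 0 7 19 0 -1" --pt "0 0 0 0 0 0 -1" --pt "0 0 0 0 0 0 -1" --pt "0 0 0 0 0 0 -1" --pt "0 0 0 0 0 0 -1" --pt "0 0 0 0 0 0 -1" --pt "0 0 0 0 0 0 -1"

```text
time_s: 17.6
eef_pos: [0.3935, -0.3526, 0.2305]
eef_rot: [0.0, 0.986, -0.164, 0.0]
wrist_force: [0.2, -0.2, -0.7]
opening: 0.997
grasp_force: 0.0
```

```bash
python3 - <<'E'
from h import *
go(.3914,-.352,.092,-19)
c=grab("wrist");save(c,"w4.png")
P=np.c_[[a.ravel() for a in np.meshgrid(np.arange(640),np.arange(400))]].T
X=depthpts(c,P).reshape(400,640,3)
m=((X[...,2]>.115)&(X[...,2]<.135)).astype(np.uint8);m[245:]=0
n,l,s,ce=cv2.connectedComponentsWithStats(m)
for i in range(1,n):
    if s[i,4]>150:
        u,r=cv2.minEnclosingCircle(np.argwhere(l==i)[:,::-1].astype(np.float32));print(s[i],ce[i].round(1),u,r,onplane(c,[ce[i]],.125),np.median(X[l==i],0))
# top view: scraper after placing, wood
c=grab("top");hsv=cv2.cvtColor(c["color"],cv2.COLOR_RGB2HSV)
m=((hsv[...,0]>8)&(hsv[...,0]<25)&(hsv[...,1]>80)&(hsv[...,2]>120));q=np.argwhere(m[180:245,140:190])[:,::-1]+[140,180]
r=cv2.minAreaRect(q.astype(np.float32));print(r,onplane(c,[r[0]],.06),np.median(depthpts(c,q),0))
E
```

```text
t 17.6 pos [ 0.3935 -0.3526  0.2305] yaw -18.89 tilt [ 2.e-04 -2.e-04 -1.e+00] q [-0.96  0.08  1.72  0.    1.34  0.94] F [ 0.2 -0.2 -0.7] open 0.997 gf 0.0
 -> rz 0.11 t(mm) [-2.200e+00  1.000e-01  1.385e+02]
[ 524    0   76  117 2393] [558.1  57.3] (561.0, 58.0) 67.74225616455078 [[ 0.44015791 -0.57391882  0.125     ]] [ 0.44091101 -0.57331557  0.12542066]
[ 361   17   44   48 1626] [382.3  40.7] (381.21759033203125, 40.564815521240234) 24.521549224853516 [[ 0.49594667 -0.43932038  0.125     ]] [ 0.49598782 -0.43930239  0.12513841]
[ 303  173   37   38 1120] [321.2 191.3] (321.0986328125, 191.03836059570312) 19.313594818115234 [[ 0.39539182 -0.35440953  0.125     ]] [ 0.39536741 -0.35438058  0.12505765]
[429 230  37  15 392] [447.2 238.5] (447.0138854980469, 243.0) 18.01399040222168 [[ 0.31338807 -0.45205923  0.125     ]] [ 0.31288324 -0.4527145   0.12451331]
((161.46575927734375, 215.42465209960938), (9.597373962402344, 33.23968505859375), 20.556045532226562) [[0.41866667 0.32151546 0.06      ]] [0.41955153 0.3217252  0.05925477]
```

View pics/w4.png

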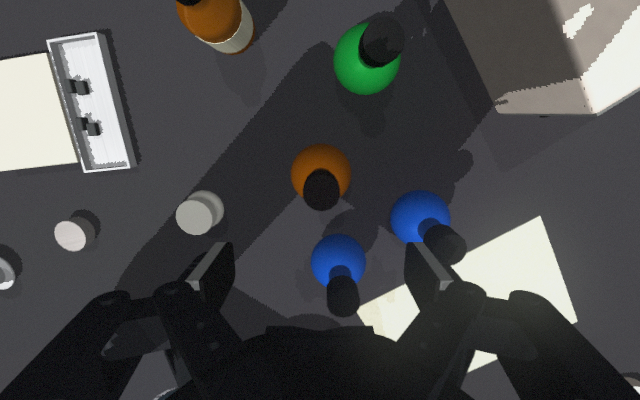

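This view shows the round brown flask at (320,175) with its cap at (321,190), centred below the gripper. The green one is at (367,57) and the blue ones at (338,262) and (420,217), all clear of the fingers. The scraper stands back at its spot. Descending and gripping the cap.

Request:
send_rows --pt "0 0 0 0 0 15 -1" --pt "0 0 0 0 0 30 -1" --pt "0 0 0 0 0 35 -1" --pt "0 0 0 0 0 30 -1" --pt "0 0 0 0 0 20 -1" --pt "0 0 0 0 0 12.5 -1" --pt "0 0 0 0 0 0 -1" --pt "0 0 0 0 0 0 1" --pt "0 0 0 0 0 0 1" --pt "0 0 0 0 0 0 1"

```text
time_s: 18.7
eef_pos: [0.3939, -0.354, 0.0891]
eef_rot: [0.001, 0.986, -0.164, 0.001]
wrist_force: [0.7, -0.1, -1.1]
opening: 0.518
grasp_force: 0.0
```

Request:
send_rows --pt "0 0 0 0 0 0 1" --pt "0 0 0 0 0 0 1" --pt "0 0 0 0 0 0 1" --pt "0 0 0 0 0 0 1" --pt "0 0 0 0 0 0 1" --pt "0 0 0 0 0 0 1" --pt "0 0 0 0 0 0 1" --pt "0 0 0 0 0 0 1" --pt "0 0 0 0 0 0 1" --pt "0 0 0 0 0 0 1"

```text
time_s: 19.7
eef_pos: [0.3939, -0.354, 0.089]
eef_rot: [0.001, 0.986, -0.165, 0.001]
wrist_force: [-1.5, 0.6, 7.1]
opening: 0.385
grasp_force: 59.1
```

```bash
python3 - <<'E'
from h import *
go(.607,.089,.25,-19)
c=grab("top")
P=np.c_[[a.ravel() for a in np.meshgrid(np.arange(640),np.arange(400))]].T
X=depthpts(c,P).reshape(400,640,3)
m=((X[...,2]>.05)&(X[...,2]<.058)).astype(np.uint8);m[:,:225]=0;m[:,295:]=0;m[:105]=0;m[175:]=0
cn,_=cv2.findContours(m,cv2.RETR_EXTERNAL,cv2.CHAIN_APPROX_NONE);k=max(cn,key=cv2.contourArea)
e=cv2.fitEllipse(k);print("ring top view",e,onplane(c,[e[0]],.055))
h=c["color"].max(2);a=np.radians(-13.2)
E
```

```text
t 19.7 pos [ 0.3939 -0.354   0.089 ] yaw -18.94 tilt [ 0.0013 -0.0018 -1.    ] q [-0.96  0.26  1.83 -0.    1.05  0.94] F [-1.5  0.6  7.1] open 0.385 gf 59.1
 -> rz 0.06 t(mm) [  57.3 -488.3 -161. ]
ring top view ((258.47320556640625, 139.33895874023438), (39.978336334228516, 40.73613357543945), 88.6270751953125) [[0.60651802 0.08836659 0.055     ]]
```

The opening of 33 mm fits the 34 mm cap. Lifting and carrying it over the ring.

Request:
send_rows --pt "0 0 0 0 0 -10 1" --pt "0 0 0 0 0 -25 1" --pt "0 0 0 0 0 -35 1" --pt "0 0 0 0 0 -30 1" --pt "0 0 0 0 0 -10 1" --pt "0 0 0 4 -12 0 1" --pt "0 0 0 4 -25 0 1" --pt "0 0 0 4 -32 0 1" --pt "0 0 0 4 -32 0 1" --pt "0 0 0 4 -32 0 1"

```text
time_s: 20.75
eef_pos: [0.4549, -0.2311, 0.1953]
eef_rot: [-0.001, 0.986, -0.165, -0.002]
wrist_force: [0.9, -0.4, -1.7]
opening: 0.384
grasp_force: 59.9
```

Request:
send_rows --pt "0 0 0 4 -32 0 1" --pt "0 0 0 4 -32 0 1" --pt "0 0 0 4 -32 0 1" --pt "0 0 0 4 -32 0 1" --pt "0 0 0 4 -32 0 1" --pt "0 0 0 4 -32 0 1" --pt "0 0 0 4 -32 0 1" --pt "0 0 0 4 -32 0 1" --pt "0 0 0 4 -32 0 1" --pt "0 0 0 1.4 -25 0 1"

```text
time_s: 21.75
eef_pos: [0.5913, 0.0529, 0.1949]
eef_rot: [-0.0, 0.986, -0.164, -0.002]
wrist_force: [0.1, -0.4, -0.6]
opening: 0.38
grasp_force: 59.9
```

Request:
send_rows --pt "0 0 0 0 -22 0 1" --pt "0 0 0 0 -14 0 1" --pt "0 0 0 0 -6 0 1" --pt "0 0 0 0 0 0 1" --pt "0 0 0 0 0 0 1" --pt "0 0 0 0 0 0 1" --pt "0 0 0 0 0 0 1" --pt "0 0 0 0 0 0 1" --pt "0 0 0 0 0 0 1" --pt "0 0 0 0 0 0 1"

```text
time_s: 22.75
eef_pos: [0.606, 0.0895, 0.1979]
eef_rot: [-0.0, 0.986, -0.165, 0.0]
wrist_force: [-0.9, 0.1, -1.5]
opening: 0.387
grasp_force: 59.9
```

```bash
python3 - <<'E'
from h import *
go(.607,.0886,.13,-19)
s=grab("side");w=grab("wrist")
a=cv2.resize(s["color"][120:290,190:340],None,fx=2.5,fy=2.5);b=cv2.resize(w["color"][60:330,120:520],None,fx=1,fy=1)
H=max(a.shape[0],b.shape[0]);I=np.zeros((H,a.shape[1]+b.shape[1],3),np.uint8);I[:a.shape[0],:a.shape[1]]=a;I[:b.shape[0],a.shape[1]:]=b
print(I.shape);cv2.imwrite("pics/m5.png",I[:,:,::-1])
# held ball in side view: orange-brown blob edges near the gripper
E
```

```text
t 22.75 pos [0.606  0.0895 0.1979] yaw -18.96 tilt [ 1.e-04  0.e+00 -1.e+00] q [-0.05  0.29  1.54  0.    1.31  1.85] F [-0.9  0.1 -1.5] open 0.387 gf 59.9
 -> rz 0.04 t(mm) [ 1.3  0.6 67.9]
(425, 775, 3)
```

View pics/m5.png

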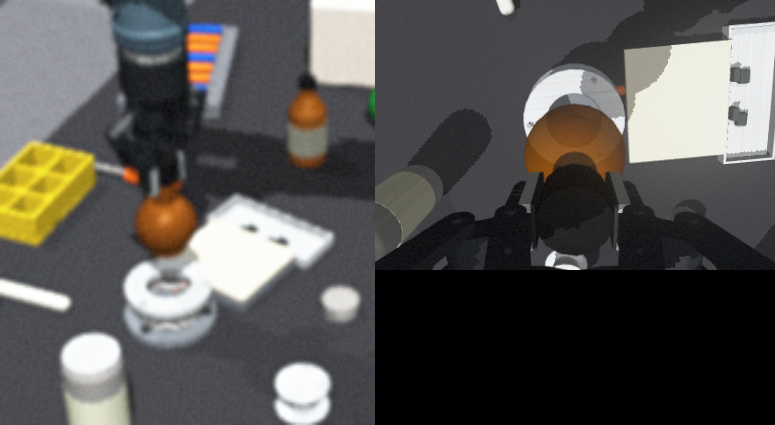

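The composite shows the flask hanging upright above the ring: ball at (165,222) over the ring at (170,290) in the side view, and centred on it at (575,110) in the wrist view. Lowering into the seat.

Request:
send_rows --pt "0 0 0 0.5 0 10 1" --pt "0 0 0 0.5 0 14 1" --pt "0 0 0 0 0 12 1" --pt "0 0 0 0 0 10 1" --pt "0 0 0 0 0 8 1" --pt "0 0 0 0 0 5 1" --pt "0 0 0 0 0 4 1" --pt "0 0 0 0 0 4 1" --pt "0 0 0 0 0 3 1" --pt "0 0 0 0 0 0 1"

```text
time_s: 23.85
eef_pos: [0.608, 0.0893, 0.1287]
eef_rot: [-0.0, 0.986, -0.165, 0.001]
wrist_force: [1.4, -0.2, 2.3]
opening: 0.384
grasp_force: 60.1
```

```bash
python3 - <<'E'
from h import *
go(.607,.0886,.109,-19)
print(ctrl.get_obs()["torque"])
E
```

```text
t 23.85 pos [0.608  0.0893 0.1287] yaw -18.94 tilt [ 2.5e-03 -1.0e-04 -1.0e+00] q [-0.05  0.37  1.59 -0.    1.18  1.85] F [ 1.4 -0.2  2.3] open 0.384 gf 60.1
 -> rz 0.06 t(mm) [-0.7  1.  19.7]
[-0.02289574 -0.24798231 -0.00455829]
```

Request:
send_rows --pt "0 0 0 0.5 0 2 1" --pt "0 0 0 0.5 0 3 1" --pt "0 0 0 0 0 3 1" --pt "0 0 0 0 0 3 1" --pt "0 0 0 0 0 3 1" --pt "0 0 0 0 0 2 1" --pt "0 0 0 0 0 2 1" --pt "0 0 0 0 0 1 1" --pt "0 0 0 0 0 0 1" --pt "0 0 0 0 0 0 1"

```text
time_s: 24.85
eef_pos: [0.6095, 0.089, 0.1107]
eef_rot: [-0.0, 0.986, -0.165, 0.002]
wrist_force: [0.0, -0.4, 11.0]
opening: 0.381
grasp_force: 60.9
```

```bash
python3 - <<'E'
from h import *
go(.607,.0886,.109,-19)
print(ctrl.get_obs()["torque"])
E
```

```text
t 24.85 pos [0.6095 0.089  0.1107] yaw -18.94 tilt [ 3.7e-03 -3.0e-04 -1.0e+00] q [-0.05  0.4   1.6  -0.    1.15  1.85] F [ 0.  -0.4 11. ] open 0.381 gf 60.9
 -> rz 0.06 t(mm) [-2.2  1.1  1.7]
[-0.04826161  0.0180088  -0.00741385]
```

Request:
send_rows --pt "0 0 0 0 0 1 1" --pt "0 0 0 0 0 0 1" --pt "0 0 0 0 0 1 1" --pt "0 0 0 0 0 0 1" --pt "0 0 0 0 0 1 1" --pt "0 0 0 0 0 0 1" --pt "0 0 0 0 0 0 1" --pt "0 0 0 0 0 0 1" --pt "0 0 0 0 0 0 1" --pt "0 0 0 0 0 0 1"

```text
time_s: 25.85
eef_pos: [0.6099, 0.0889, 0.1088]
eef_rot: [-0.0, 0.986, -0.165, 0.002]
wrist_force: [-0.3, -1.3, 17.2]
opening: 0.384
grasp_force: 61.9
```

Request:
send_rows --pt "0 0 0 0 0 1 1" --pt "0 0 0 0 0 0 1" --pt "0 0 0 0 0 1 1" --pt "0 0 0 0 0 0 1" --pt "0 0 0 0 0 0 1" --pt "0 0 0 0 0 0 1" --pt "0 0 0 0 0 0 1" --pt "0 0 0 0 0 0 1" --pt "0 0 0 0 0 0 1" --pt "0 0 0 0 0 0 1"

```text
time_s: 26.85
eef_pos: [0.6106, 0.0888, 0.1086]
eef_rot: [-0.0, 0.986, -0.164, 0.003]
wrist_force: [-4.0, -0.1, 25.2]
opening: 0.38
grasp_force: 62.7
```

```bash
python3 - <<'E'
from h import *
go(.607,.0886,.109,-19)
c=grab("top")
b=np.array([[u,v] for v in range(115,165) for u in range(235,285)]);p=depthpts(c,b)
w=(c["color"][b[:,1],b[:,0]].min(1)>170);print("white z",w.sum(),np.percentile(p[w,2],[10,25,50,75]).round(4) if w.any() else "")
s=grab("side");b=np.array([[u,v] for v in range(215,260) for u in range(235,285)]);p=depthpts(s,b)
w=(s["color"][b[:,1],b[:,0]].min(1)>190);print("side z",w.sum(),np.percentile(p[w,2],[25,50,75]).round(4))
a=cv2.resize(s["color"][120:290,190:340],None,fx=3,fy=3);cv2.imwrite("pics/s6.png",a[:,:,::-1])
E
```

```text
t 26.85 pos [0.6106 0.0888 0.1086] yaw -18.92 tilt [ 6.3e-03 -9.0e-04 -1.0e+00] q [-0.05  0.4   1.6  -0.    1.14  1.85] F [-4.  -0.1 25.2] open 0.38 gf 62.7
 -> rz 0.08 t(mm) [-3.3  1.3 -0.4]
white z 190 [0.0188 0.0208 0.0327 0.0353]
side z 691 [0.0214 0.0253 0.036 ]
```

View pics/s6.png

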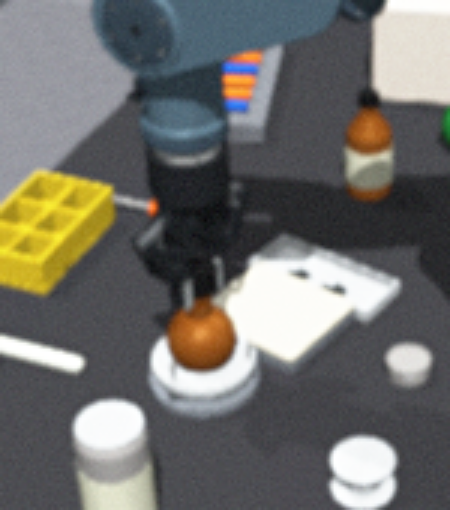

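The ring's top face now reads 35 mm, fully down. The flask at (202,335) is upright, gripped, and pressed onto the stops at about 25 N. The chips are still in the trough. Handing in.

```bash
python3 -c "
from bench import ctrl
print(ctrl.hand_in())"
```

```text
the job is handed in; nothing more can be done
None
```

The job is handed in: all four chips are in the trough, the scraper stands back on the bench where it was, and the flask is gripped upright, holding the ring fully down (about 25 N push, 27 s used).

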